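# Start and tighten the screw cap of a specimen canister

## Robot

A 6-joint arm with a two-finger parallel gripper is mounted at the origin on a cart in front of the work surface, level with it; the furniture and walls round the work are solid. World frame = base frame: x ahead of the robot, y to its left, z up, the work surface at z = 0. Lengths are in mm, angles in degrees, forces in N, time in s.
With the tool pointing down it reaches from about 300 to 850 mm from the base axis. Payload 4.2 kg.
Tool frame: the origin (TCP) lies at the very end of the fingers, on their centre line; the grasp point (between the pads) lies 19 mm behind it; z points along the fingers, y is the direction in which the jaws open and shut (so a half turn about z gives the same grasp; the last joint's range is limited). The gripper opens to 91 mm and grips with 3 to 60 N. Pads are 32 mm wide; open, the fingers measure 118 mm over their backs; the gripper's body (76 mm by 178 mm) begins 60 mm behind the grasp point.
Start: joints at [62.567, 18.312, 89.639, -0, 72.044, -1.146], TCP at [254.656, 515.551, 213.976] pointing down, gripper open.
Joint ranges: [-177.97, 177.97], [-48.28, 115.42], [12.27, 149.76], [-77.06, 257.06], [2.81, 150.46], [-146.56, 146.56]. Speed limits (degrees/s): [147.25, 147.25, 180, 180, 180, 180].

## Interface

Orientations are given as [roll, pitch, yaw] about the fixed x, y, z axes, in that order (R = Rz(yaw) Ry(pitch) Rx(roll)).
In Python, from workcell import * gives the robot as it stands. The module is installed in compiled form; this text tells all that it offers.
- The arm moves only by the tool servo_tool, never from a script. Its argument "plan" is a list that holds one entry, the list of rows, each a list of 7 numbers: the shift along the tool's x, y, z in mm, then the turn, a rotation vector about the tool's x, y, z in rad, then the opening, from 0 (shut) to 1 (fully open). A call has 1 to 20 rows; each row is the pose to reach, as a shift and turn from the pose commanded when the call began, along the tool's axes at that moment; what a row does not reach only later rows make up. A row lasts 1/10 s, in which the tool goes at most 50 mm and 8.59 degrees, less where a joint would pass 70% of its speed; a pose out of reach is approached as far as the arm can. A call with a gripper value outside its range is refused whole. The fingers move at their own pace and stop on an object; "squeeze" is the grip in N (left out, the last holds). Time passes only in rows, so rows that repeat a pose let the fingers close. It gives the time, the measured TCP pose, the force and the opening at its end, in the units of the state.
- state(): the state, without advancing time (a new reading comes with each control period).
- grab_frame(name): name is "scene" or "top" or "wrist"; returns a dict with "color" (480x640x3 uint8, red, green, blue), "range_z" (480x640 float32, mm along the optical axis (not along the pixel's ray), 0 where there is no reading), "fx", "fy", "cx", "cy" (pixels), "rvec" (rotation vector, rad) and "tvec" (3), from world to camera coordinates, as OpenCV has them; the wrist camera has in their place "tool_from_camera" (4x4, takes a point from camera to tool coordinates, whose origin is the TCP and whose axes are the flange's). Camera axes: x right, y down, z forward; pixel columns grow to the right and rows downward; lengths in mm; the calibration is good to about 2 mm. A picture is of the moment at which its call begins: read the wrist's pose just before it.
- job_done(): hands the job in, once; it reports no verdict.
The state is a dict: "time_s": time; "qpos": joint angles; "qvel": joint speeds; "effort": joint torques, N m; "ee_pos": TCP position; "ee_rot": TCP orientation; "force": force on the tool from outside, world axes, zero at the start; "torque": the same for the moment, N m; "gripper_width": finger opening in mm.
Only numpy, scipy, OpenCV 4.12 (cv2) and the standard library are available. Lean on these libraries where they do the work, as an engineer would, in place of code of your own. Each camera call takes 0.05 s, during which the arm holds its last target.

## Task

The cap of the specimen transport canister only lies loose on top of its thread. Without lifting it off, gently turn the cap backwards (counter-clockwise seen from above) until it drops into the start of the thread, then turn it forwards (clockwise) until it is screwed fully home and comes to its stop. Never force it against a stop in either direction, and leave the other things on the worktop alone.

Things in the scene. Friction and masses are not known exactly. Their poses are not given: they have to be found in the camera images.
- canister: aluminium canister, 82 mm across, bolted upright in a grey 106 x 106 x 8 mm dock that cannot move. Origin on its axis at the worktop, z up. In its collar is a three-start thread whose angle is hidden: no pose tells it, it must be felt.
- cap: loose steel cap, 0.25 to 0.45 kg: round flange 64 mm across, 10 mm thick, black wing knob on top, stem with lugs below. Origin on the axis at the flange's underside, z up; it stands 99.5 mm above the worktop at the start (lugs lying on the thread), 94 mm dropped into the thread's start, 91 mm fully home. Turning backwards, counter-clockwise from above, its yaw grows.
- knob (a point): middle of the wing knob, on the axis 30 mm above the cap's origin: a bar 46 mm long along the cap's x and 14 mm thick along its y, straight-sided, from 10 to 44 mm above the cap's origin. Held loosely (a millimetre or so of play) it can be turned while the cap sinks between the fingers.
- lugs (a point): on the cap's axis at the foot of its three lugs, 14.5 mm under the flange. Somewhere between 0.15 and 1.45 rad backwards the cap, if free to sink (held loosely or let go a moment), drops by its own weight: the click. Within 0.15 rad further back, and also forwards from the start position, is a hard stop. The lugs act 20 mm from the axis: 0.5 N m against a stop is 25 N on the thread.
- mouth (a point): centre of the collar's top, 87.5 mm above the worktop; the collar is 60 mm across with an orange sealing ring on it. From the click, 1.3 to 1.75 rad clockwise (the cap's yaw falls) screws the cap down by itself, at a torque that grows to 0.15 to 0.5 N m as the seal is pressed, up to a hard stop; friction keeps it there.
- seal (a joint): how far the springy orange sealing ring is pressed down, m: 0 free (also with the cap only dropped in), 0.003 with the cap fully home; spring 1.5 N/mm with 5 N of preload
- cotton_buds: bystander: pot of cotton buds, 77 mm across, 80 mm high, origin under its centre
- reader_puck: bystander: flat black oval hand reader, 108 x 66 x 20 mm, origin under its centre
- clay_tray: bystander: small flat tray, 40 x 90 x 10 mm, origin under its centre

How it is judged:
By the outcome, as a careful person would: the job done as asked, in the order asked, and still so for the second after the job is handed in, with the robot touching nothing.
It also fails if it takes over 72 s, if anything falls off the work surface, if the arm or the gripper's body presses on something with over 40 N, if the wrist force passes 120 N, or if a joint passes its speed limit or range.

## Working session

There is one attempt and no reset: what is moved stays moved. The work goes in short steps, Python scripts to look and compute and a tool call to move; the robot and the scene stay as the last step left them, time stands still between calls to the robot, and variables do not carry over. Pictures are saved under pics/ and viewed, and the job is handed in when it is done.

Besides the shell and the picture viewer there is one more tool, called by a JSON object that holds its "op" and its "data", one argument or row to a line. servo_tool: Moves the arm, as the interface text tells. Its arguments: {"type":"object","properties":{"plan":{"type":"array"},"squeeze":{"type":"number"}},"required":["plan"]}

```bash
mkdir -p pics
python3 - <<'E'
from workcell import *
import cv2, numpy as np, pickle
s=state(); print(s)
for n in ("scene","top"):
    f=grab_frame(n); pickle.dump(f,open(f"{n}.pkl","wb"))
    cv2.imwrite(f"pics/{n}1.png",f["color"][:,:,::-1])
    R=cv2.Rodrigues(np.array(f["rvec"]))[0]; print(n,f["fx"],f["cx"],f["cy"],-R.T@np.array(f["tvec"]).ravel(),R)
E
```

```text
{'time_s': 0.0, 'qpos': array([ 6.25668417e+01,  1.83504818e+01,  8.97047804e+01, -3.06222123e-03,
        7.20426701e+01, -1.14632046e+00]), 'qvel': array([0.02051391, 0.06597118, 0.08786505, 0.10251652, 0.06292724,
       0.04791927]), 'effort': array([ 4.13164389e-04, -4.12464416e+01, -2.31971079e+01,  7.27136945e-02,
        4.57489199e-02, -1.47682804e-04]), 'ee_pos': array([254.44113084, 515.09643113, 213.14290539]), 'ee_rot': array([-1.79902029e+02,  9.51641993e-04,  1.53714110e+02]), 'force': array([-0.07399481, -0.04524676, -0.41143705]), 'torque': array([-0.01015996, -0.01321341,  0.02843941]), 'gripper_width': 91.47302457134225}
scene 614.534921165738 323.26003787192974 229.76330240028867 [-576.04883886 -721.10339487  892.33464583] [[ 0.47110706 -0.88189379  0.01792994]
 [-0.45028771 -0.25792288 -0.85481973]
 [ 0.75848475  0.39463798 -0.51861522]]
top 517.6845918622117 326.20628533581487 236.06700828673425 [ 359.01483289 -110.82554915 1320.40736293] [[ 0.01548493 -0.9998789   0.0015469 ]
 [-0.9861836  -0.01552799 -0.16492661]
 [ 0.16493066  0.00102835 -0.98630463]]
```

View pics/scene1.png

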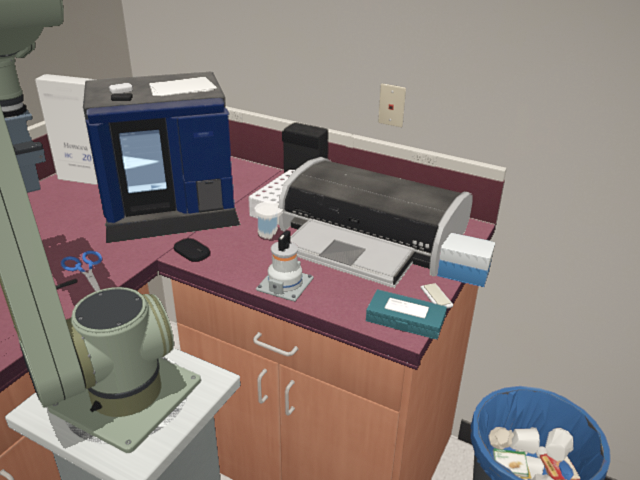

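View pics/top1.png

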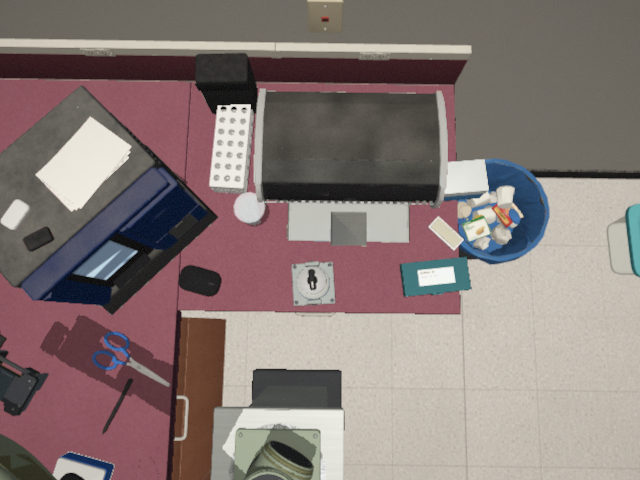

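The top view shows the canister at about (313,283) with the dark wing knob at (312,279). The puck is at (200,281), the cotton buds pot at (250,208) and the tray at (446,233). I'll measure next.

```bash
cat > h.py <<'E'
import cv2, numpy as np, pickle
def cast(f,u,v,z):
    R=cv2.Rodrigues(np.array(f["rvec"]))[0]; t=np.array(f["tvec"]).ravel()
    C=-R.T@t; d=R.T@np.array([(u-f["cx"])/f["fx"],(v-f["cy"])/f["fy"],1]); return C+d*(z-C[2])/d[2]
def pts(f):
    R=cv2.Rodrigues(np.array(f["rvec"]))[0]; t=np.array(f["tvec"]).ravel()
    Z=f["range_z"].astype(float); v,u=np.mgrid[:480,:640]
    P=np.stack([(u-f["cx"])/f["fx"]*Z,(v-f["cy"])/f["fy"]*Z,Z],-1); return (P-t)@R
E
python3 - <<'E'
from h import *
f=pickle.load(open("top.pkl","rb")); P=pts(f); c=f["color"]
cv2.imwrite("pics/topcrop.png",cv2.resize(c[250:315,280:350,::-1],None,fx=8,fy=8,interpolation=cv2.INTER_NEAREST))
w=np.zeros((480,640),bool); w[255:312,285:342]=1
g=c.max(2)<60
m=w&(P[...,2]>125)&(P[...,2]<155); print("knob",m.sum(),P[m].mean(0),np.median(P[m],0))
q=P[m][:,:2]; r=cv2.minAreaRect(q.astype(np.float32)); print(r)
u,s,vt=np.linalg.svd(q-q.mean(0)); print(np.degrees(np.arctan2(vt[0,1],vt[0,0])),s/np.sqrt(len(q)))
m=w&(P[...,2]>100)&(P[...,2]<116); print("flange",m.sum(),P[m].mean(0),cv2.minEnclosingCircle(P[m][:,:2].astype(np.float32)))
m=w&(P[...,2]>4)&(P[...,2]<14); print("dock",cv2.minAreaRect(P[m][:,:2].astype(np.float32)))
for n,(u,v),z in (("puck",(200,281),20),("pot",(250,208),80),("tray",(446,233),10)): print(n,cast(f,u,v,z),P[v,u])
E
```

```text
knob 123 [455.36289146 -78.48315032 143.28385273] [455.52019063 -78.73364563 143.46919401]
((455.4346618652344, -78.37156677246094), (44.291900634765625, 13.880468368530273), 6.930931568145752)
-173.1405411411952 [13.04889178  4.06274511]
flange 437 [454.86990702 -78.4016107  108.7558294 ] ((455.9313659667969, -78.1312026977539), 31.817827224731445)
dock ((458.33905029296875, -77.52499389648438), (142.0659637451172, 143.27325439453125), 0.8971723914146423)
puck [457.17411155 205.43167642  20.        ] [457.17783229 205.44366421  19.95070781]
pot [633.23495921  78.30592677  80.        ] [632.47851472  77.78420189  83.4217011 ]
tray [ 590.97944689 -417.1570707    10.        ] [ 591.82056387 -418.26784634    5.24838787]
```

View pics/topcrop.png

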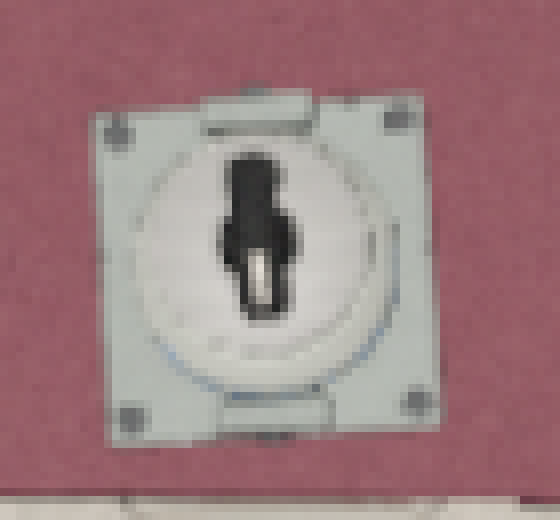

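Run:
```python
from h import *
f=pickle.load(open("top.pkl","rb")); P=pts(f)
A=np.array([254.7,515.5]);B=np.array([455.4,-78.4])
ok=(f["range_z"]>0)&(P[...,2]>100)
# exclude robot: rows < 320
v,u=np.mgrid[:480,:640]; ok&=(v<330)
q=P[ok]; t=np.clip((q[:,:2]-A)@(B-A)/((B-A)@(B-A)),0,1); d=np.linalg.norm(q[:,:2]-A-t[:,None]*(B-A),axis=1)
far=t<0.8
i=np.argsort(d[far])[:400:40]; print(np.c_[q[far][i],d[far][i],t[far][i]].round(2))
P2=P[262:300,295:330]
for r in range(268,294): print(r,' '.join('%3d'%z for z in P[r,302:324,2]))
T=np.array([[455.4,-78.4,200]])
y=np.radians(153.714); X=np.array([np.cos(y),np.sin(y)]);Y=np.array([np.sin(y),-np.cos(y)])
print((B-A)@X,(B-A)@Y)
```

```text
[[3.9186e+02 4.2027e+02 3.6093e+02 9.9450e+01 2.1000e-01]
 [3.9438e+02 4.1952e+02 3.0239e+02 1.0160e+02 2.2000e-01]
 [3.9429e+02 4.2080e+02 2.0482e+02 1.0192e+02 2.1000e-01]
 [3.9372e+02 4.2322e+02 1.6208e+02 1.0216e+02 2.1000e-01]
 [3.9343e+02 4.2497e+02 2.7619e+02 1.0244e+02 2.1000e-01]
 [3.9774e+02 4.1305e+02 2.2631e+02 1.0271e+02 2.3000e-01]
 [3.9712e+02 4.1608e+02 3.2800e+02 1.0309e+02 2.2000e-01]
 [3.9755e+02 4.1711e+02 3.5770e+02 1.0384e+02 2.2000e-01]
 [4.0059e+02 4.1128e+02 1.6037e+02 1.0485e+02 2.3000e-01]
 [4.0185e+02 4.1051e+02 1.8191e+02 1.0579e+02 2.3000e-01]]
268  14   9   7   8  47 106 108 108 106 107 105 108 106 106 106 107  52  50  41  10   8   4
269  12   3  49  48 105 101 108 112 109 110 107 105 107 105 107 108 107 105  50  47  46  10
270   8  47 105 111 109 107 106 142 142 143 145 145 107 110 108 111 108 112 104  50  50  43
271  49 108 104 104 110 1320 140 142 144 145 146 145 140 109 106 108 108 107 107 105  50  50
272 108 107 106 104 106 109 140 143 143 141 142 139 146 110 111 111 110 108 104 108 105  49
273 108 111 111 109 106 109 106 142 143 142 143 141 145 11
[... 1214 characters left out ...]
5 113 108 105 109
287 106 106 110 111 108 114 114 112 139 144 143 144 142 145 115 108 108 111 107 106 108 109
288 105 106 112 110 109 110 112 109 145 139 142 143 142 140 106 111 110 107 105 107 106 105
289 105 107 106 108 108 114 108 108 139 141 145 143 143 136 107 108 109 109 106 106 110  55
290  54 106 106 106 109 112 104 106 112 115 120 115 114 108 110 112 109 108 108 101  56  57
291  56  51 109 104 108 107 113 110 106 110 109 110 107 110 109 109 110 105 101  53  54  55
292  47  51  53 106 108 110 107 106 105 108 110 108 111 108 108 107 109 110  53  61  54  54
293  55  48  47  55  52 108 106 108 105 105 110 106 105 108 108 104  61  53  53  52  54  47
-442.95642635770974 -443.6071509211803
```

{"op": "servo_tool", "data": {
  "plan": [
    [[-22,-35,0,0,0,0,0.5],[-44,-71,0,0,0,0,0.5],[-65,-106,0,0,0,0,0.5],[-87,-142,0,0,0,0,0.5],[-109,-160,0,0,0,0.146,0.4],[-131,-179,0,0,0,0.292,0.4],[-154,-198,0,0,0,0.438,0.4],[-176,-217,0,0,0,0.584,0.4],[-198,-236,0,0,0,0.73,0.4],[-220,-255,0,0,0,0.876,0.4],[-243,-274,0,0,0,1.022,0.4],[-265,-292,0,0,0,1.168,0.4],[-287,-311,0,0,0,1.314,0.4],[-309,-330,0,0,0,1.46,0.4],[-332,-349,0,0,0,1.606,0.4],[-354,-368,0,0,0,1.752,0.4],[-376,-387,0,0,0,1.898,0.4],[-398,-406,0,0,0,2.044,0.4],[-420,-425,0,0,0,2.19,0.4],[-443,-443.6,0,0,0,2.336,0.4]]
  ]
}}

```text
time_s: 2.1
ee_pos: [455.3, -79.5, 213.6]
ee_rot: [-180.0, 0.0, 19.5]
force: [0.7, -0.8, 0.5]
gripper_width: 36.6
```

{"op": "servo_tool", "data": {
  "plan": [
    [[0,0,0,0,0,0.14,0.4],[0,0,0,0,0,0.226,0.4],[0,0,0,0,0,0.226,0.4],[0,0,0,0,0,0.226,0.4]]
  ]
}}

```text
time_s: 2.5
ee_pos: [455.2, -78.3, 213.7]
ee_rot: [-180.0, 0.0, 7.0]
force: [0.3, 0.4, 0.2]
gripper_width: 36.6
```

Run:
```python
from workcell import *
from h import *
s=state(); print(s)
f=grab_frame("wrist"); pickle.dump((s,f),open("w1.pkl","wb")); cv2.imwrite("pics/w1.png",f["color"][:,:,::-1]); print(f["tool_from_camera"],f["fx"])
f=grab_frame("scene"); pickle.dump(f,open("s2.pkl","wb"));cv2.imwrite("pics/s2.png",cv2.resize(f["color"][200:310,220:350,::-1],None,fx=5,fy=5))
```

```text
{'time_s': 2.5, 'qpos': array([-1.11905282e+01,  8.10135962e+00,  1.03483249e+02,  3.15346090e-03,
        6.84480859e+01,  7.17753947e+01]), 'qvel': array([ 0.11916102, -0.24843706, -0.12745015, -0.05704452,  0.08004357,
        0.29954558]), 'effort': array([-1.49785671e-01, -3.06526387e+01, -2.27083719e+01,  4.73003439e-02,
       -6.35828613e-02,  2.06784799e-02]), 'ee_pos': array([455.15235693, -78.30400299, 213.6954384 ]), 'ee_rot': array([-1.79986990e+02,  3.01374065e-02,  7.03292127e+00]), 'force': array([0.31770603, 0.44399016, 0.20974938]), 'torque': array([0.00572887, 0.21660752, 0.00411662]), 'gripper_width': 36.562913994060274}
[[-3.96186132e-04 -9.57250638e-01 -2.89259500e-01  8.27954861e+01]
 [ 9.99999268e-01 -4.84923059e-05 -1.20917913e-03 -6.59993081e-01]
 [ 1.14346064e-03 -2.89259767e-01  9.57249957e-01 -1.71159215e+02]
 [ 0.00000000e+00  0.00000000e+00  0.00000000e+00  1.00000000e+00]] 417.9374080769332
```

View pics/w1.png

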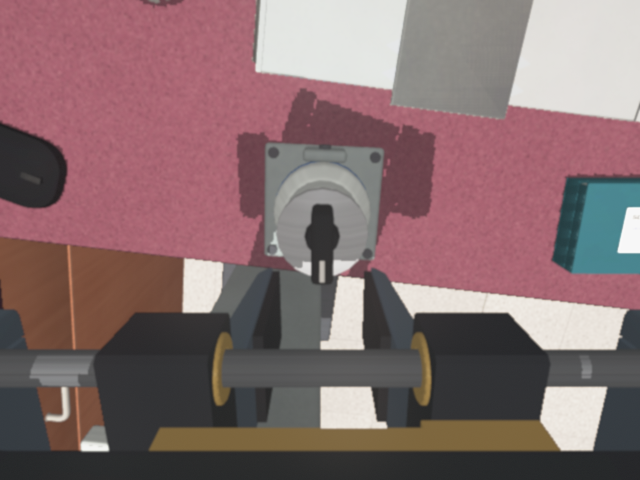

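View pics/s2.png

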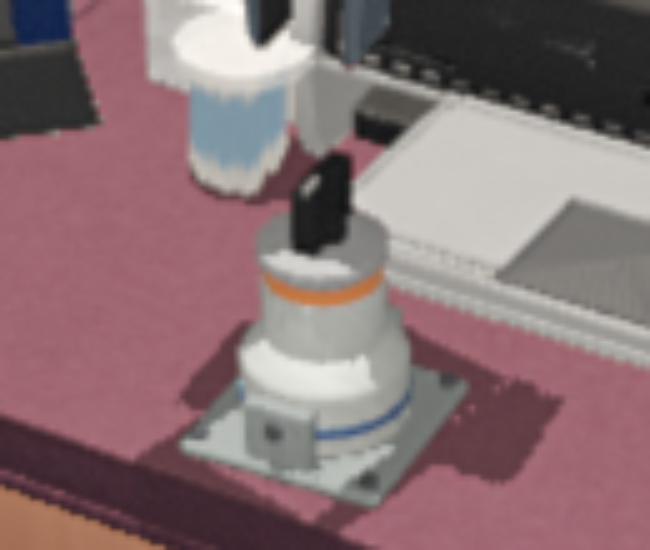

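The wrist view shows the knob bar at (321,243), between the fingers and upright in the image. In the scene crop the cap stands on the collar, with the orange ring visible.

```bash
cat >> h.py <<'E'
from scipy.spatial.transform import Rotation as Ro
def wpts(s,f):
    Z=f["range_z"].astype(float); v,u=np.mgrid[:480,:640]
    P=np.stack([(u-f["cx"])/f["fx"]*Z,(v-f["cy"])/f["fy"]*Z,Z,np.ones_like(Z)],-1)@f["tool_from_camera"].T
    return P[...,:3]@Ro.from_euler("xyz",s["ee_rot"],degrees=True).as_matrix().T+s["ee_pos"], P[...,:3]
E
python3 - <<'E'
from h import *
s,f=pickle.load(open("w1.pkl","rb")); P,T=wpts(s,f)
w=(abs(P[...,0]-455)<40)&(abs(P[...,1]+78)<40)&(f["range_z"]>0)
m=w&(P[...,2]>134)&(P[...,2]<152); q=P[m]; print(m.sum(),q.mean(0),np.median(q,0))
u,S,vt=np.linalg.svd(q[:,:2]-q[:,:2].mean(0),full_matrices=False); print(np.degrees(np.arctan2(vt[0,1],vt[0,0])),S/np.sqrt(len(q)))
print(cv2.minAreaRect(q[:,:2].astype(np.float32)))
m=w&(P[...,2]>103)&(P[...,2]<114); q=P[m]; print("fl",q.mean(0),cv2.minEnclosingCircle(q[:,:2].astype(np.float32)))
m=w&(P[...,2]>116)&(P[...,2]<132); q=P[m]; print("hub",len(q),np.percentile(q,[5,50,95],axis=0))
E
```

```text
1644 [459.34767561 -77.18325669 143.13531158] [459.59874148 -77.14933611 143.42807897]
-173.25978408131738 [13.21657321  3.9766656 ]
((457.6639709472656, -77.50115203857422), (45.893436431884766, 13.789170265197754), 6.762232303619385)
fl [461.20342521 -76.90941643 108.34280972] ((457.3860778808594, -77.54248046875), 32.09332275390625)
hub 278 [[453.11526037 -87.05190329 117.19591562]
 [462.41413637 -74.04223265 121.59179959]
 [480.37048605 -67.18834476 129.83733425]]
```

{"op": "servo_tool", "data": {
  "plan": [
    [[1.2,-0.4,20,0,0,0,0.4],[1.2,-0.4,40,0,0,0,0.4],[1.2,-0.4,60,0,0,0,0.4],[1.2,-0.4,75,0,0,0,0.35],[1.2,-0.4,82,0,0,0,0.3],[1.2,-0.4,87,0,0,0,0.26],[1.2,-0.4,87,0,0,0,0.22],[1.2,-0.4,87,0,0,0,0.2],[1.2,-0.4,87,0,0,0,0.18],[1.2,-0.4,87,0,0,0,0.18]]
  ],
  "squeeze": 3
}}

```text
time_s: 3.6
ee_pos: [456.9, -77.9, 127.5]
ee_rot: [180.0, -0.1, 6.9]
force: [0.7, 0.8, -0.2]
gripper_width: 16.5
```

Run:
```python
from workcell import *
from h import *
s=state(); print(s['ee_pos'],s['ee_rot'],s['force'],s['torque'],s['gripper_width'])
f=grab_frame("wrist"); pickle.dump((s,f),open("w2.pkl","wb")); cv2.imwrite("pics/w2.png",f["color"][:,:,::-1])
```

```text
[456.8922177  -77.89533152 127.46510761] [ 1.79983520e+02 -6.69540086e-02  6.92234248e+00] [ 0.7172937   0.81190673 -0.19849977] [-0.06743353  0.22474808 -0.01345109] 16.49538972261272
```

View pics/w2.png

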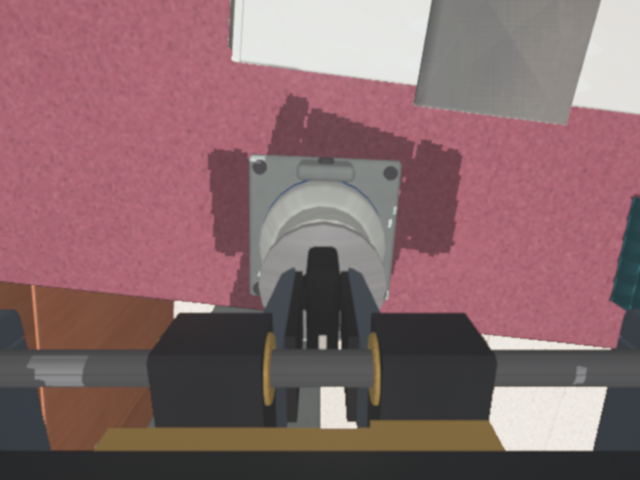

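The knob top is at (322,260), between the fingers with a small gap each side. The far half of the flange is visible around (300,240). I'll use flange height and bar angle as my gauge.

```bash
cat > chk.py <<'E'
from workcell import *
from h import *
s=state(); f=grab_frame("wrist"); pickle.dump((s,f),open("w_%06.2f.pkl"%s["time_s"],"wb"))
P,T=wpts(s,f); C=np.array([457,-78]); r=np.linalg.norm(P[...,:2]-C,axis=-1); Z=P[...,2]
v,u=np.mgrid[:480,:640]
br=f["color"].astype(int).mean(2)
m=(r<31)&(Z>90)&(Z<116)&(br>85)&(T[...,0]>10)&(v<300)
k=(r<28)&(Z>122)&(Z<150)&(br<70)&(abs(T[...,1])<11)&(T[...,0]>16)   # bar end beyond the pads
print("t%.2f pos"%s["time_s"],s["ee_pos"].round(1),"yaw %.2f"%s["ee_rot"][2],"F",s["force"].round(2),"M",s["torque"].round(3),"w %.1f"%s["gripper_width"])
print("flange n%d z %.2f"%(m.sum(),np.median(Z[m])), "| bar n%d"%k.sum(), end=" ")
if k.sum()>5: print("topz %.2f meanT %s"%(np.percentile(Z[k],60),T[k].mean(0).round(2)))
E
python3 chk.py
```

```text
t3.65 pos [456.8 -77.9 127.4] yaw 6.92 F [ 0.86 -0.25 -0.27] M [-0.047  0.179  0.009] w 16.7
flange n3141 z 108.21 | bar n1354 topz 142.75 meanT [ 20.36   0.21 -11.36]
```

{"op": "servo_tool", "data": {
  "plan": [
    [[0,0,0,0,0,-0.03,0.175],[0,0,0,0,0,-0.06,0.175],[0,0,0,0,0,-0.09,0.175],[0,0,0,0,0,-0.09,0.175]]
  ]
}}

```text
time_s: 4.1
ee_pos: [456.6, -78.0, 127.1]
ee_rot: [180.0, -0.0, 12.1]
force: [-0.5, -0.8, 0.1]
gripper_width: 15.9
```

```bash
python3 chk.py
```

```text
t4.10 pos [456.6 -78.  127.1] yaw 12.13 F [-0.45 -0.83  0.11] M [-0.151  0.152 -0.047] w 15.9
flange n3153 z 108.23 | bar n1388 topz 142.79 meanT [ 20.54   0.54 -11.95]
```

{"op": "servo_tool", "data": {
  "plan": [
    [[0,0,0,0,0,-0.03,0.175],[0,0,0,0,0,-0.06,0.175],[0,0,0,0,0,-0.08,0.175],[0,0,0,0,0,-0.08,0.175]]
  ]
}}

```text
time_s: 4.55
ee_pos: [456.6, -77.8, 127.0]
ee_rot: [-180.0, -0.0, 16.7]
force: [0.6, -0.3, 1.4]
gripper_width: 16.1
```

```bash
python3 chk.py
```

```text
t4.55 pos [456.6 -77.8 127. ] yaw 16.70 F [ 0.57 -0.28  1.38] M [-0.061  0.051 -0.059] w 16.1
flange n3142 z 108.16 | bar n1396 topz 142.69 meanT [ 20.6    0.59 -11.92]
```

{"op": "servo_tool", "data": {
  "plan": [
    [[0,0,0,0,0,-0.03,0.175],[0,0,0,0,0,-0.06,0.175],[0,0,0,0,0,-0.08,0.175],[0,0,0,0,0,-0.08,0.175]]
  ]
}}

```text
time_s: 5.0
ee_pos: [456.5, -77.9, 126.9]
ee_rot: [180.0, 0.0, 21.3]
force: [0.8, 0.2, -0.8]
gripper_width: 16.1
```

```bash
python3 chk.py
```

```text
t5.00 pos [456.5 -77.9 126.9] yaw 21.29 F [ 0.81  0.15 -0.75] M [-0.135  0.024  0.04 ] w 16.1
flange n3096 z 107.52 | bar n1430 topz 142.21 meanT [ 20.98   0.58 -12.07]
```

{"op": "servo_tool", "data": {
  "plan": [
    [[0,0,0,0,0,-0.03,0.175],[0,0,0,0,0,-0.06,0.175],[0,0,0,0,0,-0.06,0.175]]
  ]
}}

```text
time_s: 5.35
ee_pos: [456.3, -77.8, 126.9]
ee_rot: [-180.0, 0.0, 24.7]
force: [0.7, 0.7, 0.3]
gripper_width: 16.2
```

```bash
python3 chk.py
```

```text
t5.35 pos [456.3 -77.8 126.9] yaw 24.74 F [0.69 0.7  0.28] M [-0.094  0.142 -0.012] w 16.2
flange n3048 z 102.64 | bar n1256 topz 137.58 meanT [20.44  0.61 -9.13]
```

The cap dropped: the flange went from 108.2 to 102.6, about 5.5 mm, and there's no torque. The remaining clockwise turn would take joint 6 past its range with this grasp. I'll let go, lift clear and regrasp half a turn round.

{"op": "servo_tool", "data": {
  "plan": [
    [[0,0,0,0,0,0,0.25],[0,0,0,0,0,0,0.3],[0,0,0,0,0,0.02,0.35],[0,0,-10,0,0,0.02,0.35],[0,0,-25,0,0,0.02,0.35],[0,0,-40,0,0,0,0.35],[0,0,-40,0,0,-0.14,0.35],[0,0,-40,0,0,-0.28,0.35],[0,0,-40,0,0,-0.42,0.35],[0,0,-40,0,0,-0.56,0.35],[0,0,-40,0,0,-0.7,0.35],[0,0,-40,0,0,-0.84,0.35],[0,0,-40,0,0,-0.98,0.35],[0,0,-40,0,0,-1.12,0.35],[0,0,-40,0,0,-1.26,0.35],[0,0,-40,0,0,-1.4,0.35],[0,0,-40,0,0,-1.54,0.35],[0,0,-40,0,0,-1.68,0.35]]
  ]
}}

```text
time_s: 7.2
ee_pos: [456.8, -77.9, 167.7]
ee_rot: [180.0, 0.0, 121.3]
force: [1.1, 0.2, -0.4]
gripper_width: 31.8
```

{"op": "servo_tool", "data": {
  "plan": [
    [[0,0,0,0,0,-0.14,0.35],[0,0,0,0,0,-0.28,0.35],[0,0,0,0,0,-0.42,0.35],[0,0,0,0,0,-0.56,0.35],[0,0,0,0,0,-0.7,0.35],[0,0,0,0,0,-0.84,0.35],[0,0,0,0,0,-0.98,0.35],[0,0,0,0,0,-1.12,0.35],[0,0,0,0,0,-1.26,0.35],[0,0,0,0,0,-1.4,0.35],[0,0,0,0,0,-1.44,0.35],[0,0,0,0,0,-1.44,0.35],[0,0,0,0,0,-1.44,0.35]]
  ]
}}

```text
time_s: 8.5
ee_pos: [456.7, -77.9, 167.4]
ee_rot: [-180.0, 0.0, -156.6]
force: [0.4, -0.5, -0.1]
gripper_width: 31.9
```

Run:
```python
from workcell import *
from h import *
s=state(); print(s['qpos'],s['ee_pos'],s['ee_rot'],s['force'],s['torque'],s['gripper_width'])
f=grab_frame("wrist"); cv2.imwrite("pics/w3.png",f["color"][:,:,::-1])
g=grab_frame("scene"); cv2.imwrite("pics/s3.png",cv2.resize(g["color"][200:310,220:350,::-1],None,fx=5,fy=5))
P,T=wpts(s,f); w=(np.linalg.norm(P[...,:2]-[456.5,-78],axis=-1)<34)
for a,b in ((129,147),(97,108)):
    m=w&(P[...,2]>a)&(P[...,2]<b); q=P[m]; print(m.sum(),np.median(q,0),cv2.minAreaRect(q[:,:2].astype(np.float32)),cv2.minEnclosingCircle(q[:,:2].astype(np.float32)))
    u,S,vt=np.linalg.svd(q[:,:2]-q[:,:2].mean(0),full_matrices=False); print(np.degrees(np.arctan(vt[0,1]/vt[0,0])))
```

```text
[-1.11023268e+01  1.04434732e+01  1.07748625e+02  6.55090421e-03
  6.17688151e+01 -1.24489587e+02] [456.68080979 -77.86268571 167.42098051] [-1.79982626e+02  3.54860970e-02 -1.56615832e+02] [ 0.38399458 -0.45838111 -0.14590249] [0.04626827 0.03546828 0.02736723] 31.91891755649299
2256 [454.62222933 -78.06760509 137.92769847] ((456.6092224121094, -77.15827178955078), (45.61882781982422, 14.008039474487305), 22.61502456665039) ((456.24993896484375, -76.24640655517578), 23.34847640991211)
22.18269860299842
5624 [450.64129796 -81.58324531 102.92590698] ((457.0532531738281, -77.50076293945312), (61.87715148925781, 63.43845748901367), 85.96472930908203) ((457.1016540527344, -77.09475708007812), 32.120182037353516)
-67.9520189931154
```

View pics/w3.png

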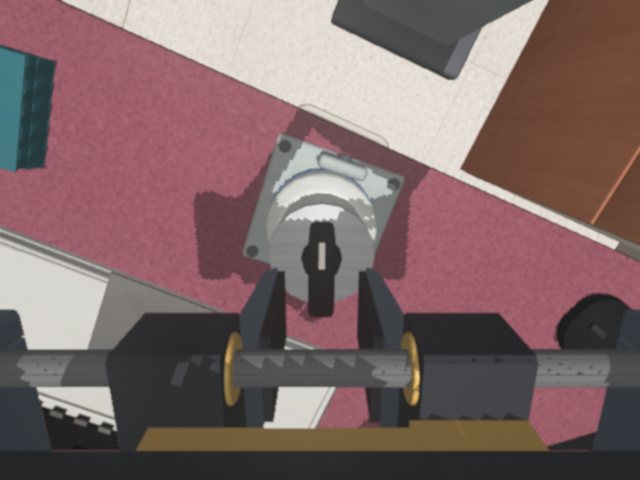

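View pics/s3.png

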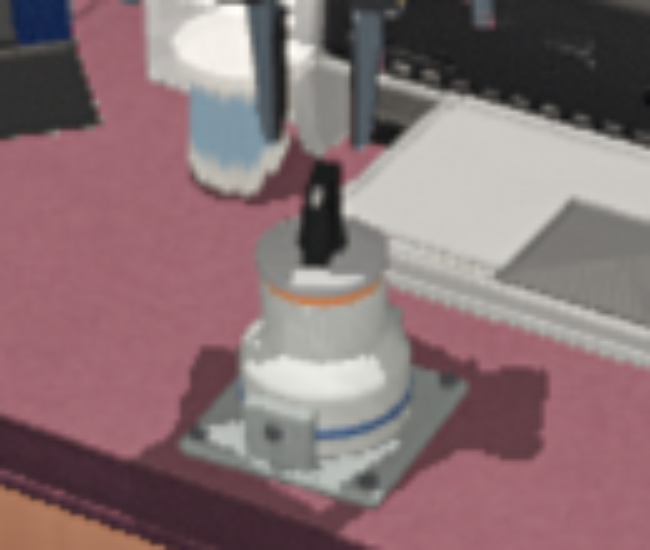

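The dropped cap is confirmed: knob top at z = 137.9 (94+44), yaw 22.4°. In the wrist view the bar is at (320,265), centred between the fingers. In the scene crop the orange gap is smaller. I'll descend again.

{"op": "servo_tool", "data": {
  "plan": [
    [[0,0,15,0,0,0.016,0.33],[0,0,30,0,0,0.016,0.32],[0,0,40,0,0,0.016,0.3],[0,0,45,0,0,0.016,0.28],[0,0,45,0,0,0.016,0.24],[0,0,45,0,0,0.016,0.2],[0,0,45,0,0,0.016,0.175],[0,0,45,0,0,0.016,0.175],[0,0,45,0,0,0.016,0.175]]
  ],
  "squeeze": 20
}}

```text
time_s: 9.5
ee_pos: [456.7, -77.8, 122.3]
ee_rot: [-180.0, 0.0, -157.5]
force: [0.0, 0.3, 0.1]
gripper_width: 15.4
```

```bash
python3 chk.py
```

```text
t9.50 pos [456.7 -77.8 122.3] yaw -157.47 F [0.03 0.33 0.13] M [ 0.063  0.046 -0.046] w 15.4
flange n3267 z 102.50 | bar n834 topz 137.03 meanT [ 20.4    0.22 -11.93]
```

{"op": "servo_tool", "data": {
  "plan": [
    [[0,0,0,0,0,0.04,0.175],[0,0,0,0,0,0.08,0.175],[0,0,0.1,0,0,0.12,0.175],[0,0,0.2,0,0,0.16,0.175],[0,0,0.3,0,0,0.2,0.175],[0,0,0.3,0,0,0.2,0.175]]
  ]
}}

```text
time_s: 10.15
ee_pos: [456.7, -77.9, 121.9]
ee_rot: [-180.0, 0.0, -168.9]
force: [0.4, 0.1, 0.6]
gripper_width: 16.1
```

```bash
python3 chk.py
```

```text
t10.15 pos [456.7 -77.9 121.9] yaw -168.92 F [0.42 0.08 0.56] M [ 0.021 -0.     0.047] w 16.1
flange n3197 z 102.51 | bar n854 topz 136.90 meanT [ 20.44  -0.75 -12.27]
```

{"op": "servo_tool", "data": {
  "plan": [
    [[0,0,0.1,0,0,0.04,0.175],[0,0,0.2,0,0,0.08,0.175],[0,0,0.3,0,0,0.12,0.175],[0,0,0.3,0,0,0.16,0.175],[0,0,0.4,0,0,0.2,0.175],[0,0,0.4,0,0,0.2,0.175]]
  ]
}}

```text
time_s: 10.8
ee_pos: [456.7, -77.9, 121.4]
ee_rot: [-180.0, 0.0, 179.7]
force: [-0.6, 0.5, 1.0]
gripper_width: 16.4
```

```bash
python3 chk.py
```

```text
t10.80 pos [456.7 -77.9 121.4] yaw 179.66 F [-0.59  0.53  1.02] M [-0.007  0.021  0.015] w 16.4
flange n3151 z 102.39 | bar n927 topz 136.95 meanT [ 20.25  -0.87 -12.93]
```

{"op": "servo_tool", "data": {
  "plan": [
    [[0,0,0.0,0,0,0.04,0.175],[0,0,0.1,0,0,0.08,0.175],[0,0,0.1,0,0,0.12,0.175],[0,0,0.2,0,0,0.16,0.175],[0,0,0.2,0,0,0.2,0.175],[0,0,0.2,0,0,0.2,0.175]]
  ]
}}

```text
time_s: 11.45
ee_pos: [456.5, -77.8, 121.0]
ee_rot: [180.0, 0.0, 168.2]
force: [0.1, -0.9, 0.8]
gripper_width: 16.0
```

```bash
python3 chk.py
```

```text
t11.45 pos [456.5 -77.8 121. ] yaw 168.22 F [ 0.08 -0.93  0.79] M [ 0.001 -0.049  0.015] w 16.0
flange n3082 z 102.29 | bar n1008 topz 136.82 meanT [ 20.05  -0.91 -13.45]
```

{"op": "servo_tool", "data": {
  "plan": [
    [[0,0,0.0,0,0,0.04,0.175],[0,0,0.1,0,0,0.08,0.175],[0,0,0.2,0,0,0.12,0.175],[0,0,0.3,0,0,0.16,0.175],[0,0,0.4,0,0,0.2,0.175],[0,0,0.4,0,0,0.2,0.175]]
  ]
}}

```text
time_s: 12.1
ee_pos: [456.4, -77.9, 120.5]
ee_rot: [-180.0, -0.0, 156.8]
force: [-0.1, 0.1, -0.9]
gripper_width: 15.9
```

```bash
python3 chk.py
```

```text
t12.10 pos [456.4 -77.9 120.5] yaw 156.77 F [-0.07  0.1  -0.95] M [-0.068 -0.046 -0.013] w 15.9
flange n3024 z 101.80 | bar n1123 topz 136.51 meanT [ 19.73  -0.9  -14.06]
```

{"op": "servo_tool", "data": {
  "plan": [
    [[0,0,0.1,0,0,0.04,0.175],[0,0,0.2,0,0,0.08,0.175],[0,0,0.3,0,0,0.12,0.175],[0,0,0.4,0,0,0.16,0.175],[0,0,0.4,0,0,0.2,0.175],[0,0,0.4,0,0,0.2,0.175]]
  ]
}}

```text
time_s: 12.75
ee_pos: [456.4, -77.9, 120.0]
ee_rot: [-180.0, -0.0, 145.3]
force: [0.6, -0.6, -1.8]
gripper_width: 16.0
```

```bash
python3 chk.py
```

```text
t12.75 pos [456.4 -77.9 120. ] yaw 145.32 F [ 0.61 -0.56 -1.77] M [-0.121 -0.085  0.126] w 16.0
flange n2989 z 101.21 | bar n1202 topz 135.96 meanT [ 19.65  -1.   -14.43]
```

{"op": "servo_tool", "data": {
  "plan": [
    [[0,0,0.1,0,0,0.03,0.175],[0,0,0.1,0,0,0.06,0.175],[0,0,0.2,0,0,0.09,0.175],[0,0,0.2,0,0,0.12,0.175],[0,0,0.2,0,0,0.12,0.175]]
  ]
}}

```text
time_s: 13.3
ee_pos: [456.3, -77.8, 119.7]
ee_rot: [-180.0, -0.0, 138.3]
force: [0.3, -0.5, -3.3]
gripper_width: 15.9
```

```bash
python3 chk.py
```

```text
t13.30 pos [456.3 -77.8 119.7] yaw 138.34 F [ 0.33 -0.51 -3.31] M [-0.152 -0.062  0.049] w 15.9
flange n2943 z 100.92 | bar n1226 topz 135.79 meanT [ 19.61  -1.13 -14.64]
```

{"op": "servo_tool", "data": {
  "plan": [
    [[0,0,0.1,0,0,0.03,0.175],[0,0,0.2,0,0,0.06,0.175],[0,0,0.3,0,0,0.09,0.175],[0,0,0.3,0,0,0.12,0.175],[0,0,0.3,0,0,0.12,0.175]]
  ]
}}

```text
time_s: 13.85
ee_pos: [456.3, -77.8, 119.5]
ee_rot: [-180.0, -0.0, 131.4]
force: [0.3, -1.1, -5.7]
gripper_width: 16.0
```

```bash
python3 chk.py
```

```text
t13.85 pos [456.3 -77.8 119.5] yaw 131.43 F [ 0.3  -1.07 -5.67] M [-0.26  -0.047  0.106] w 16.0
flange n2929 z 100.58 | bar n1234 topz 135.41 meanT [ 19.68  -1.09 -14.73]
```

{"op": "servo_tool", "data": {
  "plan": [
    [[0,0,0.1,0,0,0.03,0.175],[0,0,0.2,0,0,0.06,0.175],[0,0,0.2,0,0,0.08,0.175],[0,0,0.2,0,0,0.08,0.175]]
  ]
}}

```text
time_s: 14.3
ee_pos: [456.3, -77.8, 119.3]
ee_rot: [-180.0, -0.0, 126.9]
force: [-0.2, -1.4, -7.3]
gripper_width: 15.9
```

```bash
python3 chk.py
```

```text
t14.30 pos [456.3 -77.8 119.3] yaw 126.86 F [-0.21 -1.36 -7.3 ] M [-0.217 -0.034  0.228] w 15.9
flange n2935 z 100.35 | bar n1225 topz 135.27 meanT [ 19.69  -1.11 -14.84]
```

{"op": "servo_tool", "data": {
  "plan": [
    [[0,0,0.3,0,0,0.03,0.175],[0,0,0.6,0,0,0.06,0.175],[0,0,0.7,0,0,0.08,0.175],[0,0,0.7,0,0,0.08,0.175]]
  ]
}}

```text
time_s: 14.75
ee_pos: [456.5, -77.8, 119.0]
ee_rot: [180.0, -0.0, 122.3]
force: [-1.5, -0.7, -3.9]
gripper_width: 16.1
```

```bash
python3 chk.py
```

```text
t14.75 pos [456.5 -77.8 119. ] yaw 122.26 F [-1.49 -0.67 -3.86] M [-0.114  0.142  0.139] w 16.1
flange n2988 z 100.03 | bar n1241 topz 134.93 meanT [ 19.69  -1.11 -15.05]
```

{"op": "servo_tool", "data": {
  "plan": [
    [[0,0,0.1,0,0,0.02,0.175],[0,0,0.2,0,0,0.04,0.175],[0,0,0.2,0,0,0.06,0.175],[0,0,0.2,0,0,0.06,0.175]]
  ]
}}

```text
time_s: 15.2
ee_pos: [456.7, -77.8, 118.8]
ee_rot: [180.0, 0.0, 118.8]
force: [-0.1, -0.7, -2.0]
gripper_width: 16.0
```

```bash
python3 chk.py
```

```text
t15.20 pos [456.7 -77.8 118.8] yaw 118.83 F [-0.15 -0.71 -2.03] M [-0.096  0.201  0.103] w 16.0
flange n2997 z 99.85 | bar n1243 topz 134.84 meanT [ 19.69  -1.08 -15.22]
```

{"op": "servo_tool", "data": {
  "plan": [
    [[0,0,0.1,0,0,0.02,0.175],[0,0,0.2,0,0,0.04,0.175],[0,0,0.2,0,0,0.04,0.175]]
  ]
}}

```text
time_s: 15.55
ee_pos: [456.8, -77.8, 118.7]
ee_rot: [180.0, 0.0, 116.5]
force: [-0.8, 0.3, -0.9]
gripper_width: 16.1
```

```bash
python3 chk.py
```

```text
t15.55 pos [456.8 -77.8 118.7] yaw 116.54 F [-0.83  0.34 -0.95] M [-0.031  0.171  0.108] w 16.1
flange n3022 z 99.77 | bar n1250 topz 134.81 meanT [ 19.7   -1.16 -15.38]
```

{"op": "servo_tool", "data": {
  "plan": [
    [[0,0,0.1,0,0,0.02,0.175],[0,0,0.1,0,0,0.04,0.175],[0,0,0.1,0,0,0.04,0.175]]
  ]
}}

```text
time_s: 15.9
ee_pos: [456.8, -77.9, 118.6]
ee_rot: [180.0, 0.0, 114.3]
force: [-0.0, 0.9, 0.6]
gripper_width: 16.0
```

```bash
python3 chk.py
```

```text
t15.90 pos [456.8 -77.9 118.6] yaw 114.26 F [-0.03  0.92  0.56] M [-0.003  0.215  0.152] w 16.0
flange n3027 z 99.68 | bar n1233 topz 134.73 meanT [ 19.79  -1.1  -15.37]
```

{"op": "servo_tool", "data": {
  "plan": [
    [[0,0,0.1,0,0,0.02,0.175],[0,0,0.1,0,0,0.04,0.175],[0,0,0.1,0,0,0.04,0.175]]
  ]
}}

```text
time_s: 16.25
ee_pos: [456.6, -78.0, 118.5]
ee_rot: [180.0, 0.0, 112.0]
force: [-2.9, -0.3, 3.7]
gripper_width: 15.7
```

```bash
python3 chk.py
```

```text
t16.25 pos [456.6 -78.  118.5] yaw 112.00 F [-2.91 -0.33  3.67] M [-0.184  0.363  0.389] w 15.7
flange n3051 z 99.65 | bar n1244 topz 134.65 meanT [ 19.77  -1.12 -15.41]
```

{"op": "servo_tool", "data": {
  "plan": [
    [[0,0,0,0,0,0.02,0.175],[0,0,0,0,0,0.03,0.175],[0,0,0,0,0,0.03,0.175]]
  ]
}}

```text
time_s: 16.6
ee_pos: [456.6, -78.0, 118.5]
ee_rot: [180.0, 0.0, 110.3]
force: [-1.8, -0.6, 6.3]
gripper_width: 16.2
```

```bash
python3 chk.py
```

```text
t16.60 pos [456.6 -78.  118.5] yaw 110.32 F [-1.77 -0.6   6.26] M [-0.152  0.347  0.734] w 16.2
flange n3037 z 99.66 | bar n1222 topz 134.59 meanT [ 19.8   -1.31 -15.48]
```

Torque rose sharply from 0.15 to 0.39 and then 0.73 N m over 0.07 rad, and the cap no longer follows or sinks. That's the stop, so I'll relieve it at once and let go.

{"op": "servo_tool", "data": {
  "plan": [
    [[0,0,0,0,0,-0.03,0.175],[0,0,0,0,0,-0.06,0.18],[0,0,0,0,0,-0.06,0.22],[0,0,0,0,0,-0.06,0.28],[0,0,0,0,0,-0.06,0.35],[0,0,0,0,0,-0.06,0.35]]
  ]
}}

```text
time_s: 17.25
ee_pos: [456.6, -77.7, 118.1]
ee_rot: [180.0, -0.0, 113.7]
force: [0.1, -0.3, 0.0]
gripper_width: 31.8
```

```bash
python3 chk.py
```

```text
t17.25 pos [456.6 -77.7 118.1] yaw 113.70 F [ 0.14 -0.34  0.02] M [-0.036 -0.001 -0.017] w 31.8
flange n3013 z 99.70 | bar n798 topz 134.24 meanT [ 21.07  -0.32 -13.96]
```

{"op": "servo_tool", "data": {
  "plan": [
    [[0,0,-15,0,0,0,0.35],[0,0,-30,0,0,0,0.35],[0,0,-46,0,0,0,0.35],[0,0,-46,0,0,0,0.35],[0,0,-46,0,0,0,0.35]]
  ]
}}

```text
time_s: 17.8
ee_pos: [456.4, -77.8, 164.0]
ee_rot: [180.0, -0.0, 113.7]
force: [-0.1, 0.6, -0.2]
gripper_width: 31.9
```

Run:
```python
from workcell import *
from h import *
s=state(); print(s['qpos'],s['ee_pos'],s['ee_rot'],s['force'],s['torque'],s['gripper_width'])
f=grab_frame("wrist"); cv2.imwrite("pics/w4.png",f["color"][:,:,::-1])
g=grab_frame("scene"); cv2.imwrite("pics/s4.png",cv2.resize(g["color"][200:310,220:350,::-1],None,fx=5,fy=5))
P,T=wpts(s,f); w=(np.linalg.norm(P[...,:2]-[456.5,-78],axis=-1)<34)
for a,b in ((126,144),(95,106)):
    m=w&(P[...,2]>a)&(P[...,2]<b); q=P[m]; print(m.sum(),np.median(q,0),cv2.minAreaRect(q[:,:2].astype(np.float32)))
    u,S,vt=np.linalg.svd(q[:,:2]-q[:,:2].mean(0),full_matrices=False); print(np.degrees(np.arctan2(vt[0,1],vt[0,0])))
```

```text
[-1.10985760e+01  1.06240299e+01  1.08066396e+02  1.03675653e-02
  6.12997454e+01 -3.48169527e+01] [456.43655899 -77.76404303 163.99526136] [ 1.79986738e+02 -1.85487010e-03  1.13713399e+02] [-0.06263381  0.55980707 -0.20916509] [-0.07401331 -0.02793324  0.03775695] 31.895458674763088
2247 [455.91317529 -74.51272873 134.85425626] ((456.8796081542969, -76.70668029785156), (14.012213706970215, 45.77338409423828), 27.000707626342773)
-62.950268727124616
5595 [453.33814346 -70.29841387  99.88094946] ((456.70452880859375, -76.09949493408203), (63.26872634887695, 61.95653533935547), 25.183229446411133)
25.931192218341174
```

View pics/w4.png

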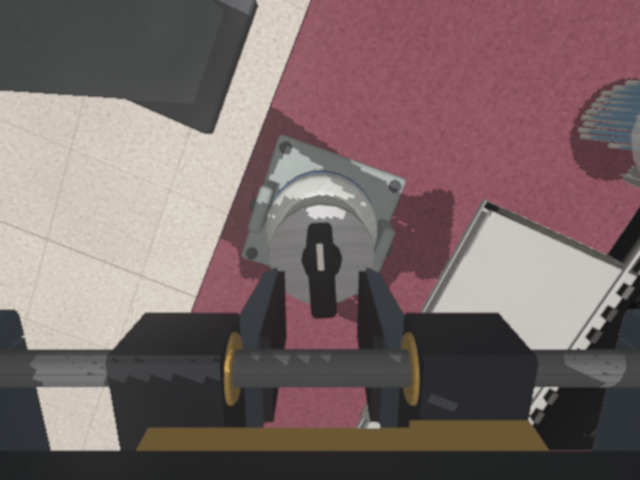

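View pics/s4.png

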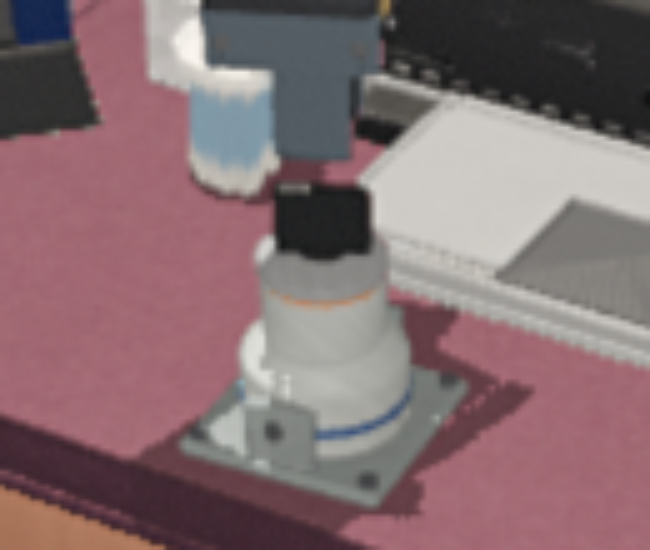

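The wrist view shows the bar at (320,265), free between the open fingers. In the scene crop the ring shows only as a thin orange line under the flange. The knob top is at 134.9, which is 91+44, so the cap is home. The fingers are clear, 29 mm above it. I'll hand in.

```bash
python3 -c "
from workcell import *
print(job_done())"
```

```text
the job is handed in; nothing more can be done
None
```

The cap is screwed home, and I handed the job in at about 18 s of the 72 s allowed.

- **Backwards:** I held the knob loosely and turned the cap counter-clockwise in small steps. It clicked at roughly 0.25 rad: the flange dropped 5.6 mm, the knob top came down to 137.9 mm, and I felt no stop.
- **Regrasp:** I let go and took hold again half a turn round, because joint 6 would otherwise have run out of range going forwards.
- **Forwards:** I turned the cap clockwise by about 1.49 rad until it met the stop. The torque rose sharply there, reaching about 0.73 N m in the last step. I backed off at once, but that is above the 0.15–0.5 N m expected for pressing the seal, so that step went slightly into the stop.
- **Final check:** After release the knob top is at 134.9 mm (135 expected when home), 3.1 mm below the click position. The cap did not spring back, and the fingers are open and clear. The flange alone read 2.8–3.0 mm of sinking, which agrees within camera noise.

I kept clear of the cotton buds, reader puck and clay tray throughout, though I did not re-measure their positions at the end.

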